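# Rake the heaped drying blocks level

## Robot

A 7-joint arm with a two-finger parallel gripper is mounted at the origin on a cart in front of the work surface, level with it; the furniture and walls round the work are solid. World frame = base frame: x ahead of the robot, y to its left, z up, the work surface at z = 0. Lengths are in m, angles in rad, forces in N, time in s.
With the tool pointing down it reaches from about 0.4 to 0.85 m from the base axis. Payload 4.5 kg.
Tool frame: the origin (TCP) lies midway between the tips of the shut fingers; the grasp point (between the pads) lies 19 mm behind it; z points along the fingers, y is the line along which they close (so a half turn about z gives the same grasp; the last joint's range is limited). The gripper opens to 88 mm and grips with 3 to 60 N. Pads are 18 mm wide; open, the fingers measure 123 mm over their backs; the gripper's body (75 mm by 187 mm) begins 45 mm behind the grasp point.
Start: joints at [1.308, 0.689, -0.195, 1.565, 0.157, 0.902, -0.215], TCP at [0.183, -0.598, 0.209] pointing down, gripper open.
Joint ranges: [-3.01, 3.01], [-0.46, 2.08], [-1.47, 1.51], [0.13, 2.56], [-1, 4.14], [0.04, 2.09], [-2.66, 2.66]. Speed limits (rad/s): [2.57, 2.57, 3.14, 3.14, 3.14, 3.14, 3.14].

## Interface

Orientations are given as a unit quaternion [x, y, z, w].
In Python, from plant import r gives the robot as it stands. The module is installed in compiled form; this text tells all that it offers.
- The arm moves only by the tool step_arm, never from a script. Its argument "series" is a list of rows, each a list of 7 numbers: the shift along the world's x, y, z in mm, then the turn, a rotation vector about the world's x, y, z in rad, then the closure, from 0 (fully open) to 1 (shut). A call has 1 to 20 rows; each row shifts and turns the commanded pose from where the row before left it; what a row does not reach is not made up. A row lasts 1/10 s, in which the tool goes at most 50 mm and 8.59 degrees, less where a joint would pass 70% of its speed; a pose out of reach is approached as far as the arm can. A call is refused whole if a number of a shift passes 50 or a number of a turn 0.15, either way. A call with a gripper value outside its range is refused whole. The fingers move at their own pace and stop on an object; "force" is the grip in N (left out, the last holds). Time passes only in rows, so rows that do not move let the fingers close. It gives the time, the measured TCP pose, the force, the opening and the grip force at its end, in the units of the state.
- r.get_state(): the state, without advancing time (a new reading comes with each control period).
- r.snapshot(name): name is "scene" or "side" or "wrist"; returns (picture, depth): 384x512x3 uint8, blue, green, red; 384x512 float32, m along the optical axis (not along the pixel's ray), 0 where there is no reading.
- r.get_calibration(name): a dict with "intrinsics" (3x3 intrinsics, pixels), "dist_coeffs" ([k1, k2, p1, p2, k3] as OpenCV has them; the pictures are not rectified), "pose" (4x4, takes a point from camera to world coordinates). Camera axes: x right, y up, looking along -z (the intrinsics and any distortion apply to the point x, -y, -z); pixel columns grow to the right and rows downward; lengths in m; the calibration is good to about 2 mm. A picture is of the moment at which its call begins: read the wrist's pose just before it. get_calibration takes no time and is no camera call; for the wrist camera it gives the pose at the moment of the call.
- r.finish_job(): hands the job in; it is judged then, once.
The state is a dict: "clock": time; "q": joint angles; "qd": joint speeds; "joint_torque": joint torques, N m; "tool_pos": TCP position; "eef_rot": TCP orientation; "contact_force": force on the tool from outside, world axes, zero at the start; "moment": the same for the moment, N m; "opening": opening from 0.0 (shut) to 1.0 (fully open); "finger_force": force on a finger pad.
Only numpy, scipy, OpenCV 4.12 (cv2) and the standard library are available. Lean on these libraries where they do the work, as an engineer would, in place of code of your own. Each camera call takes 0.05 s, during which the arm holds its last target. There are 200 camera calls.

## Task

The ceramic drying blocks are heaped two deep at both ends of the drying tray and the middle is bare. Pick up the rake and rake the upper blocks into the bare middle, so that all six lie flat on the tray's bed in one even layer, touching the blocks only with the rake; then stand the rake back upright on the bare bench beside the tray. Leave the empty tube stand and the two bottles beside the work where they are.

Things in the scene. Friction and masses are not known exactly. Their poses are not given: they have to be found in the camera images.
- tray: open drying tray fixed to the bench on four feet, dark bed, aluminium walls 6 mm thick, pan 152 (x) x 248 mm (y) outside, rim 40 mm above the bench; flat carrying lugs (top 16 mm above the bench) stick out to 162 mm from the centre at both y ends. Origin: centre of the tray at bench level; y along the long side, z up.
- tray_bed (a point): centre of the tray's bed, 18 mm above the bench. Bed 140 (x) x 236 mm (y), just room for six blocks as two columns of three; the walls rise 22 mm above it, less than one layer of blocks (26 mm). At the start two blocks lie on the bed at each y end with one more on top of each pair; the middle third is bare.
- block1_mid (a point): white ceramic drying block, 60 x 60 x 26 mm with 4 mm rounded edges and a 3 x 3 pattern of shallow bores in both faces (either face may end up on top), 120 g; this point is its centre, 13 mm from either face, z normal to the faces. Starts on the bed at the tray's +y end, -x side (tray axes).
- block2_mid (a point): white ceramic drying block, 60 x 60 x 26 mm with 4 mm rounded edges and a 3 x 3 pattern of shallow bores in both faces (either face may end up on top), 120 g; this point is its centre, 13 mm from either face, z normal to the faces. Starts on the bed at the tray's +y end, +x side (tray axes).
- block3_mid (a point): white ceramic drying block, 60 x 60 x 26 mm with 4 mm rounded edges and a 3 x 3 pattern of shallow bores in both faces (either face may end up on top), 120 g; this point is its centre, 13 mm from either face, z normal to the faces. Starts on the bed at the tray's -y end, -x side (tray axes).
- block4_mid (a point): white ceramic drying block, 60 x 60 x 26 mm with 4 mm rounded edges and a 3 x 3 pattern of shallow bores in both faces (either face may end up on top), 120 g; this point is its centre, 13 mm from either face, z normal to the faces. Starts on the bed at the tray's -y end, +x side (tray axes).
- block5_mid (a point): white ceramic drying block, 60 x 60 x 26 mm with 4 mm rounded edges and a 3 x 3 pattern of shallow bores in both faces (either face may end up on top), 120 g; this point is its centre, 13 mm from either face, z normal to the faces. Starts lying on top of the two blocks at the tray's +y end, over block1 (tray axes).
- block6_mid (a point): white ceramic drying block, 60 x 60 x 26 mm with 4 mm rounded edges and a 3 x 3 pattern of shallow bores in both faces (either face may end up on top), 120 g; this point is its centre, 13 mm from either face, z normal to the faces. Starts lying on top of the two blocks at the tray's -y end, over block4 (tray axes).
- rake: aluminium hand rake, about 180 g, standing on its tines. Origin: centre of the footprint at the tine tips; z up along the handle. Two rows of five 6 mm round tines, 26 mm apart along x, rows at y = -17 and +17 mm (outer faces 20 mm from the axis), free from z = 0 to 28 mm; head bar 116 (x) x 42 mm (y), z 28 to 42 mm. It works broadside, moved along its y.
- rake_grip (a point): on the axis of the rake's upright white handle, 100 mm above the tine tips (middle one of three thin grey bands), the place to grip from above; the handle is 26 mm (rake x) by 22 mm (rake y) and runs from 48 to 140 mm above the tips.
- empty_stand: bystander: small empty white test-tube stand, 34 (x) x 72 (y) x 62 mm high; origin at the centre of its underside. (A second stand, with tubes, is part of the room behind the tray.) It and the rake stand on opposite sides of the tray.
- bottle_b: bystander: white plastic wide-mouth bottle, 68 mm diameter, 154 mm high, far left, the left one of the two as the robot sees it; origin at the centre of its underside.
- bottle_c: bystander: white plastic wide-mouth bottle, 68 mm diameter, 154 mm high, far left, the right one of the two as the robot sees it; origin at the centre of its underside.

How it is judged:
By the outcome, as a careful person would: the job done as asked, in the order asked, and still so for the second after the job is handed in, with the robot touching nothing.
It also fails if it takes over 51 s, if anything falls off the work surface, if the arm or the gripper's body presses on something with over 40 N, if the wrist force passes 120 N, or if a joint passes its speed limit or range.

## Working session

There is one attempt and no reset: what is moved stays moved. The work goes in short steps, Python scripts to look and compute and a tool call to move; the robot and the scene stay as the last step left them, time stands still between calls to the robot, and variables do not carry over. Pictures are saved under pics/ and viewed, at most 10 in all, crops included, and the job is handed in when it is done.

Besides the shell and the picture viewer there is one more tool, called after "Call:" as name(argument=value, ...), one argument or row to a line, values as JSON. step_arm: Moves the arm, as the interface text tells. Its arguments: {"type":"object","properties":{"series":{"type":"array"},"force":{"type":"number"}},"required":["series"]}

```bash
mkdir -p pics
cat > h.py <<'E'
import numpy as np, cv2
from plant import r
def shot(n,f):
    c=r.get_calibration(n); p,d=r.snapshot(n); cv2.imwrite(f'pics/{f}.png',p); np.savez(f'pics/{f}.npz',d=d,K=c['intrinsics'],D=c['dist_coeffs'],T=c['pose']); return p,d,c
def cloud(f):
    z=np.load(f'pics/{f}.npz'); d=z['d']; h,w=d.shape
    uv=np.stack(np.meshgrid(np.arange(w),np.arange(h)),-1).reshape(-1,1,2).astype(float)
    n=cv2.undistortPoints(uv,z['K'],z['D']).reshape(h,w,2)
    P=np.stack([n[...,0]*d,-n[...,1]*d,-d],-1)@z['T'][:3,:3].T+z['T'][:3,3]
    P[d==0]=np.nan
    return P
E
python3 - <<'E'
from h import *
a=shot('scene','a')[0]; b=shot('side','b')[0]
cv2.imwrite('pics/ab.png',cv2.resize(np.hstack([a,b]),(800,300)))
s=r.get_state(); print(s)
for f in 'ab':
    z=np.load(f'pics/{f}.npz'); print(z['T'].round(3).tolist(),z['K'][0,0],z['D'])
E
```

```text
{'clock': 0.1, 'q': array([ 1.30781352,  0.68992784, -0.19452249,  1.56617836,  0.1573269 ,
        0.90252256, -0.21509005]), 'qd': array([ 0.00017633, -0.00062824,  0.00062182, -0.00291395, -0.00127719,
        0.00064474,  0.0007905 ]), 'joint_torque': array([-3.08663890e-03, -5.28500104e+01, -1.27171721e+00, -1.53836507e+01,
       -5.26414113e-02,  1.99592912e-03,  5.71063777e-05]), 'tool_pos': array([ 0.18255385, -0.59712389,  0.20828948]), 'eef_rot': array([ 9.89002663e-01,  1.47895433e-01, -1.88699915e-04, -7.99208488e-04]), 'contact_force': array([0.51333656, 0.78187756, 0.27040236]), 'moment': array([ 0.00936501, -0.02710051,  0.01730169]), 'finger_force': 0.0, 'opening': 1.002479448830212}
[[-0.446, 0.628, -0.638, -0.174], [-0.895, -0.299, 0.331, 0.389], [0.017, 0.719, 0.695, 0.857], [0.0, 0.0, 0.0, 1.0]] 406.85490813747646 [-0.03005601  0.          0.          0.          0.        ]
[[0.991, 0.071, -0.114, 0.404], [-0.133, 0.411, -0.902, -1.059], [-0.017, 0.909, 0.417, 0.592], [0.0, 0.0, 0.0, 1.0]] 441.65220002536745 [-0.17271706  0.          0.          0.          0.        ]
```

View pics/a.png

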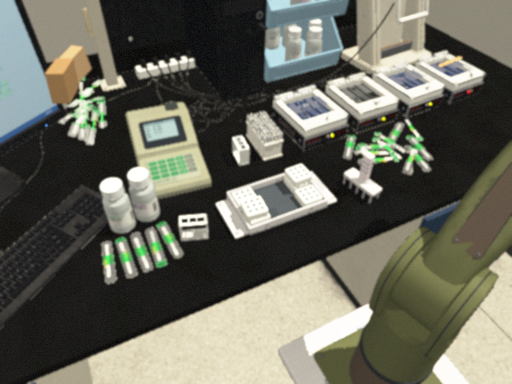

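View pics/b.png

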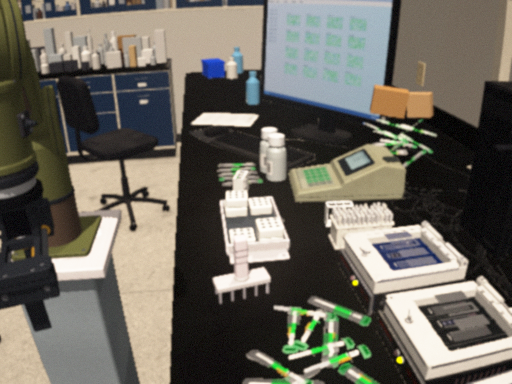

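The scene view shows the tray around (276,200), the rake at (362,180), the empty stand at (193,227) and the bottles at (118,205) and (143,195). In the side view the rake is at (241,272) and the tray at (253,225). Next I'll make a top-down height map.

Run:
```python
from h import *
ims=[]
x0,x1,y0,y1=0.33,0.73,-0.35,0.35
pa,pb=cloud('a'),cloud('b')
for f,P in (('a',pa),('b',pb)):
    u=P.reshape(-1,3); u=u[~np.isnan(u[:,0])]
    m=(u[:,0]>x0)&(u[:,0]<x1)&(u[:,1]>y0)&(u[:,1]<y1)&(u[:,2]>-.05)&(u[:,2]<.2); u=u[m]
    print(f,len(u),'bench z',np.median(u[np.abs(u[:,2])<.008,2]))
    H=np.full((400,700),-.02)  # rows: x far up, cols: y left
    o=np.argsort(u[:,2]); u=u[o]
    for p in u: 
        i=int((x1-p[0])*1000);j=int((y1-p[1])*1000); H[max(i-1,0):i+2,max(0,j-1):j+2]=p[2]
    im=cv2.applyColorMap(np.clip((H+.02)/.17*255,0,255).astype(np.uint8),cv2.COLORMAP_TURBO)
    for k in range(0,700,50): cv2.line(im,(k,0),(k,4 if k%100 else 10),(255,255,255),1)
    for k in range(0,400,50): cv2.line(im,(0,k),(4 if k%100 else 10,k),(255,255,255),1)
    ims.append(im)
cv2.imwrite('pics/hm.png',np.vstack(ims)[:,:][::1])
cv2.imwrite('pics/hm.png',cv2.resize(np.vstack(ims),(525,600),interpolation=cv2.INTER_AREA))
def rep(n,P,m):
    u=P[m]; 
    if len(u)<5: print(n,len(u)); return
    (c,s,a)=cv2.minAreaRect((u[:,:2]*1000).astype(np.float32)); print(n,len(u),np.round(c,1),np.round(s,1),round(a,1),'mean',u.mean(0).round(4),'zmax',np.percentile(u[:,2],98).round(4))
for f,P in (('a',pa),('b',pb)):
    z=P[...,2]; box=lambda a,b,c,d:(P[...,0]>a)&(P[...,0]<b)&(P[...,1]>c)&(P[...,1]<d)
    B=box(x0,x1,y0,y1)
    for lo,hi in ((.064,.078),(.03,.05),(.052,.066),(.128,.15)):
        mk=(B&(z>lo)&(z<hi)).astype(np.uint8)
        n,l=cv2.connectedComponents(mk)
        for i in range(1,n):
            if (l==i).sum()>25: rep(f'{f} {lo}',P,l==i)
```

```text
a 28086 bench z -0.00015119019847087412
b 22129 bench z 0.00040442432992338073
a 0.064 90 [ 712.3 -295.1] [106.1  18. ] 83.6 mean [ 0.7131 -0.2907  0.0713] zmax 0.0777
a 0.064 44 [ 723.5 -120. ] [43.9 12.4] 89.4 mean [ 0.7241 -0.1219  0.0695] zmax 0.0774
a 0.064 299 [ 557.2 -126.9] [63.3 60.7] 2.1 mean [ 0.555  -0.1259  0.0694] zmax 0.0726
a 0.064 41 [ 463.9 -295.3] [30.2 16.6] 48.0 mean [ 0.4644 -0.2951  0.0708] zmax 0.0779
a 0.064 98 [632.7 308.2] [66.6 29.1] 81.5 mean [0.6272 0.3083 0.0711] zmax 0.0778
a 0.064 379 [495.3  47.7] [60.8 62. ] 85.4 mean [0.4918 0.0494 0.0693] zmax 0.0725
a 0.03 152 [ 707.3 -292.5] [114.8  28.3] 81.9 mean [ 0.7074 -0.2879  0.0397] zmax 0.0493
a 0.03 85 [ 722.  -132.9] [61.   7.9] 85.7 mean [ 0.7225 -0.1319  0.0404] zmax 0.0497
a 0.03 716 [704.2 180.5] [167.1  51.5] 89.6 mean [0.7061 0.177  0.0378] zmax 0.0437
a 0.03 414 [ 469.3 -299.8] [117.1  43.4] 11.7 mean [ 0.4629 -0.2958  0.0408] zmax 0.048
a 0.03 1549 [524.3 -40.6] [250.1 155.9] 89.2 mean [ 0.5105 -0.0365  0.0398] zmax 0.0471
a 0.03 140 [633.6 311. ] [75.4 31.4] 84.6 mean [0.6268 0.3116 0.0402] z
[... 2038 characters left out ...]
9 ] zmax 0.0655
b 0.052 113 [520.6 210.3] [81.7 34.1] 71.4 mean [0.5193 0.2066 0.0601] zmax 0.0638
b 0.052 99 [491.   19.6] [12.6 60.1] 86.8 mean [0.4908 0.0194 0.0589] zmax 0.0654
b 0.052 71 [ 723.7 -132.4] [69.3 13.9] 87.9 mean [ 0.7212 -0.1425  0.062 ] zmax 0.0654
b 0.052 144 [ 542.8 -143.5] [40.7 80.7] 48.0 mean [ 0.5528 -0.1529  0.0595] zmax 0.0659
b 0.052 150 [ 707.9 -294.7] [  9.5 109.3] 3.4 mean [ 0.7096 -0.2977  0.0575] zmax 0.0657
b 0.052 78 [ 466.5 -308.1] [15.  28.6] 69.2 mean [ 0.468  -0.3086  0.0592] zmax 0.0656
b 0.128 101 [647.4 285.8] [26.8 49.4] 77.5 mean [0.6477 0.2847 0.1387] zmax 0.1492
b 0.128 129 [ 468.5 -302. ] [25.4 21.7] 4.6 mean [ 0.4684 -0.3057  0.1364] zmax 0.141
```

View pics/hm.png

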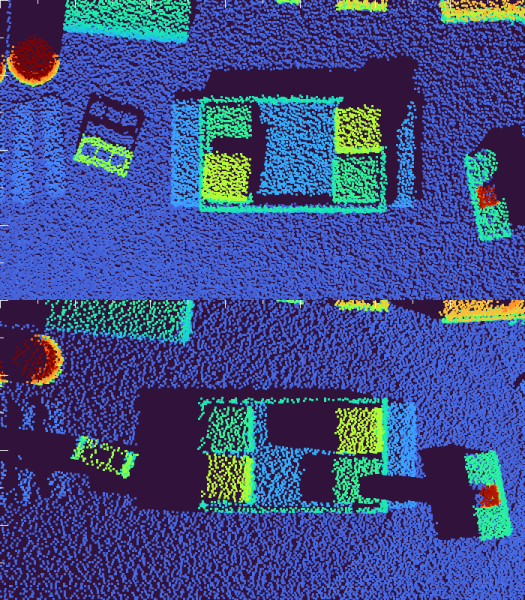

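The tray's centre is at about (0.523, -0.041) with yaw near -0.5°. The rake is at (0.469, -0.3005), yaw about 11.3°, and its handle top reads 0.141 as it should. The upper blocks are at (0.495, 0.047) and (0.557, -0.128), tops at 0.070. Now I'll move over the rake.

Call:
step_arm(
  series=[
    [28, 29, 0, 0, 0, -0.01, 0],
    [28, 29, 0, 0, 0, -0.01, 0],
    [28, 29, 0, 0, 0, -0.01, 0],
    [28, 29, 0, 0, 0, -0.01, 0],
    [28, 29, 0, 0, 0, -0.01, 0],
    [28, 29, 0, 0, 0, -0.01, 0],
    [28, 29, 0, 0, 0, -0.01, 0],
    [28, 29, 0, 0, 0, -0.01, 0],
    [28, 29, 0, 0, 0, -0.01, 0],
    [28, 29, 0, 0, 0, -0.01, 0],
    [0, 0, 0, 0, 0, 0, 0],
  ],
  force=40,
)

```text
clock: 1.2
tool_pos: [0.4681, -0.301, 0.2089]
eef_rot: [0.995, 0.104, 0.002, -0.002]
contact_force: [0.7, 0.6, 0.6]
opening: 0.999
finger_force: 0.0
```

Call:
step_arm(
  series=[
    [0, 0, -30, 0, 0, 0, 0],
    [0, 0, -35, 0, 0, 0, 0],
    [0, 0, -35, 0, 0, 0, 0],
    [0, 0, -20, 0, 0, 0, 0],
    [1, 0, -7, 0, 0, -0.01, 0],
    [0, 0, 0, 0, 0, 0, 0],
    [0, 0, 0, 0, 0, 0, 1],
    [0, 0, 0, 0, 0, 0, 1],
    [0, 0, 0, 0, 0, 0, 1],
    [0, 0, 0, 0, 0, 0, 1],
    [0, 0, 0, 0, 0, 0, 1],
    [0, 0, 0, 0, 0, 0, 1],
    [0, 0, 0, 0, 0, 0, 1],
  ],
  force=45,
)

```text
clock: 2.5
tool_pos: [0.4638, -0.3077, 0.0821]
eef_rot: [0.996, 0.093, 0.0, 0.0]
contact_force: [0.1, -0.2, 0.4]
opening: 0.388
finger_force: 0.0
```

Call:
step_arm(
  series=[
    [0, 0, 0, 0, 0, 0, 1],
    [0, 0, 0, 0, 0, 0, 1],
    [0, 0, 0, 0, 0, 0, 1],
  ],
)

```text
clock: 2.8
tool_pos: [0.4636, -0.3076, 0.0819]
eef_rot: [0.996, 0.093, -0.0, -0.0]
contact_force: [0.4, 1.0, -1.3]
opening: 0.249
finger_force: 44.3
```

Run:
```python
from h import *
s=r.get_state(); print(s['tool_pos'],s['eef_rot'],s['contact_force'],s['opening'],s['finger_force'])
shot('scene','c'); shot('side','d')
for f in 'cd':
    P=cloud(f); z=P[...,2]
    m=(P[...,0]>.4)&(P[...,0]<.54)&(P[...,1]>-.36)&(P[...,1]<-.24)&(z>.036)&(z<.047)
    (c,sz,a)=cv2.minAreaRect((P[m][:,:2]*1000).astype(np.float32)); print(m.sum(),c,sz,a)
```

```text
[ 0.46363928 -0.30759743  0.08188036] [ 9.95637977e-01  9.33004681e-02 -1.88803034e-04 -7.98198151e-05] [ 0.36032539  1.00727539 -1.27702027] 0.24936526572196918 44.26874678581953
347 (469.2525634765625, -302.22174072265625) (118.16545867919922, 46.35145950317383) 10.637186050415039
665 (470.0688171386719, -303.9613342285156) (114.59818267822266, 45.39741516113281) 10.61916732788086
```

Call:
step_arm(
  series=[
    [0, 0, 0, 0, 0, 0, 0.6],
    [0, 0, 0, 0, 0, 0, 0.6],
    [0, 0, 0, 0, 0, 0, 0.6],
    [3, 0.5, 0, 0, 0, 0, 0.6],
    [2.5, 0.5, 0, 0, 0, 0, 0.6],
    [0, 0, 0, 0, 0, 0, 0.6],
    [0, 0, 0, 0, 0, 0, 1],
    [0, 0, 0, 0, 0, 0, 1],
    [0, 0, 0, 0, 0, 0, 1],
    [0, 0, 0, 0, 0, 0, 1],
    [0, 0, 0, 0, 0, 0, 1],
  ],
  force=45,
)

```text
clock: 4.0
tool_pos: [0.4691, -0.3067, 0.0819]
eef_rot: [0.996, 0.093, -0.0, -0.0]
contact_force: [0.3, -0.3, -0.7]
opening: 0.248
finger_force: 44.5
```

Call:
step_arm(
  series=[
    [0, 0, 10, 0, 0, 0, 1],
    [0, 0, 25, 0, 0, 0, 1],
    [0, 0, 30, 0, 0, 0, 1],
    [11, 14, 10, 0, 0, -0.025, 1],
    [11, 15, 0, 0, 0, -0.025, 1],
    [11, 15, 0, 0, 0, -0.025, 1],
    [11, 15, 0, 0, 0, -0.025, 1],
    [11, 15, 0, 0, 0, -0.025, 1],
    [11, 15, 0, 0, 0, -0.025, 1],
    [11, 14, 0, 0, 0, -0.025, 1],
    [11, 14, 0, 0, 0, -0.02, 1],
    [0, 0, 0, 0, 0, 0, 1],
  ],
)

```text
clock: 5.2
tool_pos: [0.5593, -0.1864, 0.1576]
eef_rot: [1.0, -0.002, 0.001, -0.001]
contact_force: [-0.6, 0.5, -1.0]
opening: 0.244
finger_force: 44.5
```

Run:
```python
from h import *
s=r.get_state(); print(s['tool_pos'],s['eef_rot'],s['contact_force'],s['opening'],s['finger_force'])
shot('scene','c2'); p=shot('side','d2')[0]
for f in ('c2','d2'):
    P=cloud(f); z=P[...,2]
    m=(P[...,0]>.47)&(P[...,0]<.64)&(P[...,1]>-.24)&(P[...,1]<-.155)&(z>.1)&(z<.125)
    (c,sz,a)=cv2.minAreaRect((P[m][:,:2]*1000).astype(np.float32)); print(m.sum(),c,sz,a,np.median(z[m]),np.percentile(z[m],95))
cv2.imwrite('pics/v4.png',cv2.resize(p[150:320,180:340],None,fx=4,fy=3.5))
```

```text
[ 0.55933579 -0.18639494  0.15764933] [ 9.99997416e-01 -1.73731442e-03  1.12523540e-03 -9.40474162e-04] [-0.64058613  0.53314841 -0.98471014] 0.24367594440393012 44.48796719312668
402 (560.3130493164062, -183.5685272216797) (117.68806457519531, 44.807613372802734) 0.47669297456741333 0.11749330828820675 0.12176437825333115
661 (558.3170166015625, -186.8726348876953) (45.72822952270508, 116.38404083251953) 89.8087158203125 0.1173126331917928 0.12171727572740931
```

View pics/v4.png

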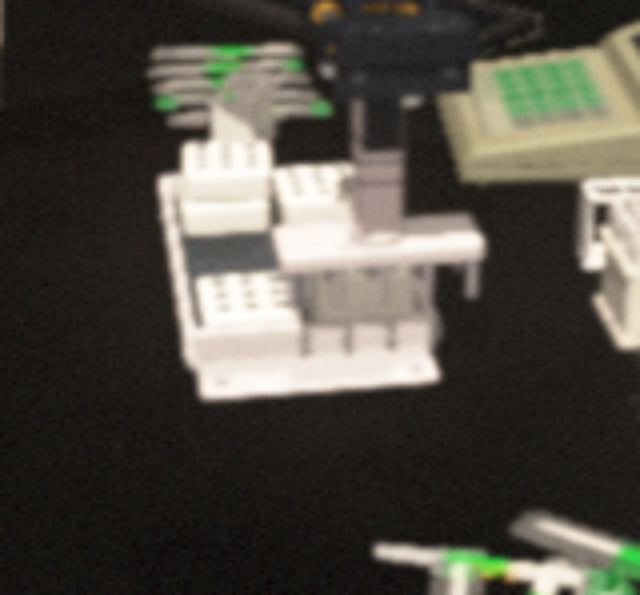

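The view shows the rake hanging straight behind block B, its head at crop (380,240), clear of the block and the wall. I'll lower it behind the block and push slowly toward +y.

Call:
step_arm(
  series=[
    [-1, -2, -14, 0, 0, 0, 1],
    [0, 0, -13.5, 0, 0, 0, 1],
    [0, 0, 0, 0, 0, 0, 1],
    [0, 5, 0, 0, 0, 0, 1],
    [0, 5, 0, 0, 0, 0, 1],
    [0, 5, 0, 0, 0, 0, 1],
    [0, 5, 0, 0, 0, 0, 1],
    [0, 5, 0, 0, 0, 0, 1],
    [0, 5, 0, 0, 0, 0, 1],
    [0, 5, 0, 0, 0, 0, 1],
    [0, 5, 0, 0, 0, 0, 1],
    [0, 5, 0, 0, 0, 0, 1],
    [0, 5, 0, 0, 0, 0, 1],
  ],
)

```text
clock: 6.6
tool_pos: [0.5563, -0.1413, 0.1295]
eef_rot: [1.0, -0.004, -0.0, 0.0]
contact_force: [-0.0, -1.9, -1.7]
opening: 0.246
finger_force: 44.4
```

Run:
```python
from h import *
s=r.get_state(); print(s['tool_pos'],s['eef_rot'],s['contact_force'],s['opening'])
a=shot('scene','e')[0]; p=shot('side','f')[0]
cv2.imwrite('pics/v5.png',np.hstack([cv2.resize(a[140:250,205:350],(400,303)),cv2.resize(p[160:290,190:320],(400,303))]))
```

```text
[ 0.55628188 -0.14127594  0.12954817] [ 9.99991687e-01 -4.07739156e-03 -2.66087078e-05  2.94839137e-05] [-0.00925095 -1.90032433 -1.66805672] 0.2455140514541629
```

View pics/v5.png

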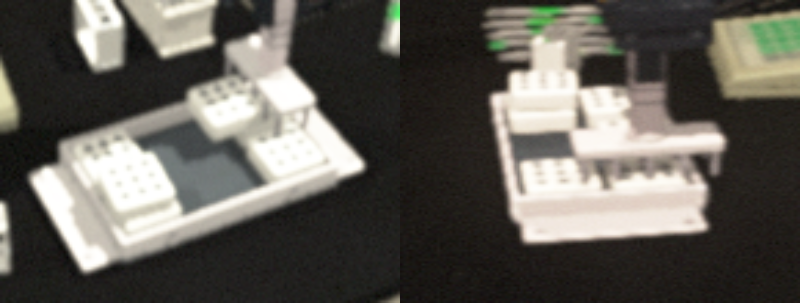

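Block B has slid out straight, with its near edge around left-panel pixel (265,130), and now overhangs the gap. I'll keep pushing.

Call:
step_arm(
  series=[
    [0, 4, 0, 0, 0, 0, 1],
    [0, 4, 0, 0, 0, 0, 1],
    [0, 4, 0, 0, 0, 0, 1],
    [0, 4, 0, 0, 0, 0, 1],
    [0, 4, 0, 0, 0, 0, 1],
    [0, 4, 0, 0, 0, 0, 1],
    [0, 4, 0, 0, 0, 0, 1],
    [0, 4, 0, 0, 0, 0, 1],
  ],
)

```text
clock: 7.5
tool_pos: [0.5563, -0.1094, 0.1296]
eef_rot: [1.0, -0.004, 0.0, 0.0]
contact_force: [0.4, -0.4, -0.2]
opening: 0.245
finger_force: 44.4
```

```bash
cat > z.py <<'E'
from h import *
import sys
# plane/height stats in tray
def run(n):
    s=r.get_state(); print(s['tool_pos'].round(4),s['contact_force'].round(1))
    a=shot('scene',n)[0]; shot('side',n+'s')
    for f in (n,n+'s'):
        P=cloud(f); z=P[...,2]; print(f)
        for X in (0.488,0.558):
            print(X,[(round(y,3),len(q),*(np.percentile(q,[10,50,90])*1000).round(0)) for y in np.arange(.06,-.15,-.02) for q in [z[(abs(P[...,0]-X)<.02)&(abs(P[...,1]-y)<.01)]] if len(q)>3])
run(sys.argv[1])
E
python3 z.py g
```

```text
[ 0.5563 -0.1094  0.1296] [ 0.4 -0.4 -0.2]
g
0.488 [(np.float64(0.06), 136, np.float64(-902.0), np.float64(69.0), np.float64(71.0)), (np.float64(0.04), 124, np.float64(-902.0), np.float64(69.0), np.float64(71.0)), (np.float64(0.02), 86, np.float64(-905.0), np.float64(66.0), np.float64(71.0)), (np.float64(-0.0), 83, np.float64(-903.0), np.float64(15.0), np.float64(19.0)), (np.float64(-0.02), 108, np.float64(-904.0), np.float64(17.0), np.float64(20.0)), (np.float64(-0.04), 108, np.float64(-903.0), np.float64(17.0), np.float64(20.0)), (np.float64(-0.06), 478, np.float64(16.0), np.float64(543.0), np.float64(579.0)), (np.float64(-0.08), 431, np.float64(17.0), np.float64(520.0), np.float64(550.0)), (np.float64(-0.1), 342, np.float64(19.0), np.float64(90.0), np.float64(533.0)), (np.float64(-0.12), 227, np.float64(42.0), np.float64(85.0), np.float64(527.0)), (np.float64(-0.14), 228, np.float64(42.0), np.float64(489.0), np.float64(524.0))]
0.558 [(np.float64(0.06), 95, np.float64(-907.0), np.float64(42.0), np.float64(45.0)), (np.float64(0.04), 91, np.float64(-906.0), np.float64(43.0), np.floa
[... 1737 characters left out ...]
1, np.float64(43.0), np.float64(45.0), np.float64(46.0)), (np.float64(0.02), 35, np.float64(40.0), np.float64(43.0), np.float64(45.0)), (np.float64(-0.02), 4, np.float64(244.0), np.float64(266.0), np.float64(267.0)), (np.float64(-0.04), 34, np.float64(17.0), np.float64(18.0), np.float64(25.0)), (np.float64(-0.06), 24, np.float64(19.0), np.float64(35.0), np.float64(41.0)), (np.float64(-0.08), 34, np.float64(48.0), np.float64(167.0), np.float64(238.0)), (np.float64(-0.1), 82, np.float64(43.0), np.float64(92.0), np.float64(167.0)), (np.float64(-0.12), 898, np.float64(77.0), np.float64(156.0), np.float64(303.0)), (np.float64(-0.14), 1596, np.float64(193.0), np.float64(384.0), np.float64(523.0))]
```

Run:
```python
import cv2,numpy as np
a=cv2.imread('pics/g.png');p=cv2.imread('pics/gs.png')
cv2.imwrite('pics/v6.png',np.hstack([cv2.resize(a[140:250,205:350],(400,303),interpolation=2),cv2.resize(p[160:290,190:320],(400,303),interpolation=2)]))
```

```text
(no output)
```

View pics/v6.png

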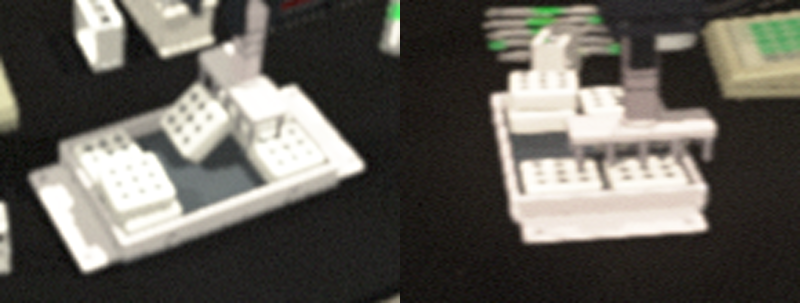

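The block is nose-down at about 45–50°, with its bored face toward (195,120) in the left panel. I'll back off slightly and see whether it settles.

Call:
step_arm(
  series=[
    [0, -5, 0, 0, 0, 0, 1],
    [0, -8, 0, 0, 0, 0, 1],
    [0, -8, 0, 0, 0, 0, 1],
    [0, -4, 0, 0, 0, 0, 1],
    [0, 0, 0, 0, 0, 0, 1],
  ],
)

```text
clock: 8.1
tool_pos: [0.5561, -0.1362, 0.1295]
eef_rot: [1.0, -0.005, 0.0, 0.0]
contact_force: [0.4, -0.3, -2.0]
opening: 0.248
finger_force: 44.5
```

```bash
cat > bl.py <<'E'
from h import *
import sys
n,X,sg=sys.argv[1],float(sys.argv[2]),1
s=r.get_state(); print(s['tool_pos'].round(4),s['contact_force'].round(1))
shot('scene',n); shot('side',n+'s')
for f in (n,n+'s'):
    P=cloud(f); z=P[...,2]
    m=(abs(P[...,0]-X)<.025)&(z>0)&(z<.11); print(f)
    print([(int(round(y*1000)),*(np.percentile(q,[20,50,80])*1000).round(0).astype(int).tolist()) for y in np.arange(.03,-.16,-.01) for q in [z[m&(abs(P[...,1]-y)<.005)]] if len(q)>3])
E
python3 bl.py i 0.556
```

```text
[ 0.5561 -0.1362  0.1295] [ 0.4 -0.3 -2. ]
i
[(30, 42, 44, 46), (20, 42, 44, 45), (0, 17, 18, 19), (-10, 17, 18, 19), (-20, 17, 18, 19), (-30, 16, 18, 19), (-40, 21, 34, 43), (-50, 42, 44, 45), (-60, 42, 44, 45), (-70, 41, 43, 45), (-80, 42, 44, 45), (-90, 42, 44, 45), (-100, 38, 42, 44), (-110, 43, 46, 84), (-120, 44, 88, 94), (-130, 44, 90, 101), (-140, 89, 94, 102), (-150, 88, 89, 90)]
is
[(30, 44, 45, 45), (20, 29, 39, 44), (10, 29, 34, 40), (-90, 41, 42, 43), (-100, 43, 43, 44), (-110, 44, 44, 46), (-120, 44, 46, 90), (-130, 43, 45, 91), (-140, 44, 94, 103), (-150, 45, 79, 89)]
```

Block B now lies flat: its top is at 44 mm from y -0.04 to -0.10. Next I'll take the rake behind block A.

Call:
step_arm(
  series=[
    [0, 0, 20, 0, 0, 0, 1],
    [0, 0, 25, 0, 0, 0, 1],
    [-7, 27, 0, 0, 0, 0, 1],
    [-7, 27, 0, 0, 0, 0, 1],
    [-7, 27, 0, 0, 0, 0, 1],
    [-7, 27, 0, 0, 0, 0, 1],
    [-7, 27, 0, 0, 0, 0, 1],
    [-7, 27, 0, 0, 0, 0, 1],
    [-7, 27, 0, 0, 0, 0, 1],
    [-7, 27, 0, 0, 0, 0, 1],
    [-6, 26, 0, 0, 0, 0, 1],
    [0, 0, 0, 0, 0, 0, 1],
    [0, 0, 0, 0, 0, 0, 1],
  ],
)

```text
clock: 9.5
tool_pos: [0.4942, 0.1079, 0.1746]
eef_rot: [1.0, -0.003, 0.0, 0.0]
contact_force: [-0.1, -0.6, -1.1]
opening: 0.243
finger_force: 44.5
```

Call:
step_arm(
  series=[
    [0, -1, -20, 0, 0, 0, 1],
    [0, 0, -15, 0, 0, 0, 1],
    [0, 0, -10, 0, 0, 0, 1],
    [0, 0, 0, 0, 0, 0, 1],
    [0, -5, 0, 0, 0, 0, 1],
    [0, -5, 0, 0, 0, 0, 1],
    [0, -5, 0, 0, 0, 0, 1],
    [0, -5, 0, 0, 0, 0, 1],
    [0, -5, 0, 0, 0, 0, 1],
    [0, -5, 0, 0, 0, 0, 1],
    [0, -5, 0, 0, 0, 0, 1],
    [0, -5, 0, 0, 0, 0, 1],
    [0, -5, 0, 0, 0, 0, 1],
    [0, 0, 0, 0, 0, 0, 1],
  ],
)

```text
clock: 10.9
tool_pos: [0.4942, 0.06, 0.1295]
eef_rot: [1.0, -0.005, -0.0, 0.001]
contact_force: [-0.3, -0.2, -2.3]
opening: 0.246
finger_force: 44.5
```

```bash
python3 bl.py j 0.493
```

```text
[0.4942 0.06   0.1295] [-0.3 -0.2 -2.3]
j
[(30, 69, 70, 72), (20, 68, 70, 71), (10, 67, 70, 71), (0, 21, 69, 70), (-10, 19, 69, 70), (-20, 18, 20, 67), (-30, 17, 17, 19), (-40, 16, 19, 20), (-50, 17, 18, 19), (-60, 16, 18, 19), (-70, 17, 18, 19), (-80, 16, 18, 19), (-90, 17, 19, 35), (-100, 26, 42, 44), (-110, 42, 44, 46), (-120, 43, 44, 45), (-130, 43, 44, 46), (-140, 42, 43, 45), (-150, 42, 43, 45)]
js
[(30, 71, 72, 73), (20, 19, 26, 71), (10, 18, 25, 70), (0, 18, 68, 70), (-10, 18, 52, 68), (-20, 20, 54, 63), (-30, 17, 18, 19), (-40, 17, 18, 19), (-50, 18, 18, 20), (-100, 43, 44, 45), (-110, 43, 44, 45), (-120, 44, 44, 45), (-130, 43, 44, 45), (-140, 43, 44, 45), (-150, 38, 42, 44)]
```

Block A's leading edge is near y -0.02 and still level. I'll finish the push and back off as I did for block B.

Call:
step_arm(
  series=[
    [0, -4, 0, 0, 0, 0, 1],
    [0, -4, 0, 0, 0, 0, 1],
    [0, -4, 0, 0, 0, 0, 1],
    [0, -4, 0, 0, 0, 0, 1],
    [0, -4, 0, 0, 0, 0, 1],
    [0, -4, 0, 0, 0, 0, 1],
    [0, -4, 0, 0, 0, 0, 1],
    [0, -4, 0, 0, 0, 0, 1],
    [0, 0, 0, 0, 0, 0, 1],
    [0, 5, 0, 0, 0, 0, 1],
    [0, 8, 0, 0, 0, 0, 1],
    [0, 8, 0, 0, 0, 0, 1],
    [0, 4, 0, 0, 0, 0, 1],
    [0, 0, 0, 0, 0, 0, 1],
  ],
)

```text
clock: 12.4
tool_pos: [0.4943, 0.0558, 0.1295]
eef_rot: [1.0, -0.003, 0.0, -0.0]
contact_force: [-0.6, -0.5, -1.1]
opening: 0.247
finger_force: 44.5
```

```bash
python3 bl.py k 0.493
```

```text
[0.4943 0.0558 0.1295] [-0.6 -0.5 -1.1]
k
[(20, 43, 44, 45), (10, 41, 42, 42), (0, 16, 18, 19), (-10, 17, 18, 20), (-20, 17, 18, 19), (-30, 18, 28, 41), (-40, 42, 44, 45), (-50, 43, 44, 46), (-60, 43, 44, 46), (-70, 43, 44, 45), (-80, 43, 44, 45), (-90, 41, 43, 45), (-100, 41, 43, 44), (-110, 43, 44, 45), (-120, 43, 44, 46), (-130, 42, 44, 45), (-140, 43, 44, 45), (-150, 43, 44, 45)]
ks
[(30, 44, 45, 80), (20, 24, 36, 44), (10, 25, 33, 40), (-30, 42, 44, 44), (-40, 43, 44, 45), (-50, 43, 44, 45), (-60, 44, 44, 45), (-70, 44, 44, 45), (-80, 44, 44, 45), (-90, 42, 43, 45), (-100, 43, 44, 45), (-110, 43, 44, 45), (-120, 43, 44, 44), (-130, 43, 44, 45), (-140, 43, 44, 45), (-150, 39, 42, 44)]
```

Both blocks are down, and all six tops read 44 mm. Now I'll take the rake back to the bench.

Call:
step_arm(
  series=[
    [0, 0, 20, 0, 0, 0, 1],
    [0, 0, 25, 0, 0, 0, 1],
    [-2, -25, 0, 0, 0, 0, 1],
    [-2, -30, 0, 0, 0, 0, 1],
    [-2, -30, 0, 0, 0, 0, 1],
    [-2, -30, 0, 0, 0, 0, 1],
    [-2, -30, 0, 0, 0, 0, 1],
    [-2, -30, 0, 0, 0, 0, 1],
    [-2, -30, 0, 0, 0, 0, 1],
    [-2, -30, 0, 0, 0, 0, 1],
    [-2, -30, 0, 0, 0, 0, 1],
    [-2, -30, 0, 0, 0, 0, 1],
    [-2, -30, 0, 0, 0, 0, 1],
    [-2, -25, 0, 0, 0, 0, 1],
    [0, -10, 0, 0, 0, 0, 1],
    [0, 0, 0, 0, 0, 0, 1],
  ],
)

```text
clock: 14.1
tool_pos: [0.4697, -0.3072, 0.1744]
eef_rot: [1.0, -0.006, -0.0, 0.0]
contact_force: [-0.6, 0.9, -1.3]
opening: 0.247
finger_force: 44.5
```

Run:
```python
from h import *
s=r.get_state(); print(s['tool_pos'],s['eef_rot'],s['contact_force'])
p=s['tool_pos']
shot('scene','l'); shot('side','m')
for f in 'lm':
    P=cloud(f); z=P[...,2]
    m=(abs(P[...,0]-p[0])<.08)&(abs(P[...,1]-p[1])<.06)&(z>.1)&(z<.142)
    (c,sz,a)=cv2.minAreaRect((P[m][:,:2]*1000).astype(np.float32)); u=P[m]; print(m.sum(),c,sz,a,np.median(z[m]))
    m2=m&(abs(P[...,0]-p[0])>.02)&(z>.125); u=P[m2]; print(np.linalg.lstsq(np.c_[u[:,:2]-p[:2],np.ones(len(u))],u[:,2],rcond=None)[0])
    b=(abs(P[...,0]-p[0])<.07)&(abs(P[...,1]-p[1])<.045)&(z<.06); print('below',b.sum(),np.percentile(z[b],[1,99]))
```

```text
[ 0.46966298 -0.30718621  0.17436671] [ 9.99984074e-01 -5.63246325e-03 -1.54100565e-04  3.21735002e-04] [-0.56870865  0.91125233 -1.27036881]
504 (470.462890625, -305.1529846191406) (44.52920150756836, 117.31389617919922) 89.78546142578125 0.13376999581007987
[ 0.01310598 -0.06938863  0.1341579 ]
below 1138 [-0.90893005  0.00390724]
984 (471.67138671875, -304.0730285644531) (44.923255920410156, 114.45865631103516) 89.6833267211914 0.13350760684675325
[0.00295384 0.12244254 0.13334979]
below 1705 [-0.00249092  0.00291081]
```

Call:
step_arm(
  series=[
    [0, 0, -25, 0, 0, 0, 1],
    [0, 0, -30, 0, 0, 0, 1],
    [0, 0, -20, 0, 0, 0, 1],
    [0, 0, -10, 0, 0, 0, 1],
    [0, 0, -3, 0, 0, 0, 1],
    [0, 0, -2, 0, 0, 0, 1],
    [0, 0, -1, 0, 0, 0, 1],
    [0, 0, 0, 0, 0, 0, 1],
    [0, 0, 0, 0, 0, 0, 1],
  ],
)

```text
clock: 15.1
tool_pos: [0.4707, -0.306, 0.0842]
eef_rot: [1.0, -0.004, 0.001, 0.0]
contact_force: [-0.3, -0.1, -1.2]
opening: 0.245
finger_force: 44.5
```

Still about 2 mm up, with no contact yet, so I'll creep down until the force rises.

Call:
step_arm(
  series=[
    [0, 0, -1, 0, 0, 0, 1],
    [0, 0, -1, 0, 0, 0, 1],
    [0, 0, 0, 0, 0, 0, 1],
    [0, 0, 0, 0, 0, 0, 1],
  ],
)

```text
clock: 15.5
tool_pos: [0.4705, -0.3058, 0.0818]
eef_rot: [1.0, -0.004, 0.0, 0.0]
contact_force: [-0.2, 0.7, 2.5]
opening: 0.247
finger_force: 44.5
```

Contact: the force has risen to +2.5 N. I'll open the gripper and then lift.

Call:
step_arm(
  series=[
    [0, 0, 0, 0, 0, 0, 0.6],
    [0, 0, 0, 0, 0, 0, 0.4],
    [0, 0, 0, 0, 0, 0, 0.2],
    [0, 0, 0, 0, 0, 0, 0],
    [0, 0, 0, 0, 0, 0, 0],
    [0, 0, 0, 0, 0, 0, 0],
    [0, 0, 0, 0, 0, 0, 0],
    [0, 0, 15, 0, 0, 0, 0],
    [0, 0, 25, 0, 0, 0, 0],
    [0, 0, 40, 0, 0, 0, 0],
    [0, 0, 40, 0, 0, 0, 0],
    [-20, -35, 0, 0, 0, 0, 0],
    [-25, -35, 0, 0, 0, 0, 0],
    [-25, -35, 0, 0, 0, 0, 0],
    [-25, -35, 0, 0, 0, 0, 0],
    [0, 0, 0, 0, 0, 0, 0],
  ],
)

```text
clock: 17.1
tool_pos: [0.3687, -0.4524, 0.2015]
eef_rot: [1.0, -0.01, -0.002, 0.002]
contact_force: [0.1, -0.3, -0.1]
opening: 1.001
finger_force: 0.0
```

```bash
python3 bl.py n 0.556
python3 - <<'E'
import cv2,numpy as np
a=cv2.imread('pics/n.png');p=cv2.imread('pics/ns.png')
cv2.imwrite('pics/v7.png',np.hstack([cv2.resize(a[120:250,170:390],(420,320),interpolation=2),cv2.resize(p[120:310,180:340],(380,320),interpolation=2)]))
E
```

```text
[ 0.3687 -0.4524  0.2015] [ 0.1 -0.3 -0.1]
n
[(30, 42, 44, 44), (20, 41, 44, 45), (10, 18, 30, 41), (0, 16, 18, 19), (-10, 17, 18, 19), (-20, 17, 18, 19), (-30, 17, 18, 19), (-40, 23, 35, 43), (-50, 42, 44, 45), (-60, 43, 44, 45), (-70, 43, 44, 45), (-80, 43, 44, 45), (-90, 42, 43, 45), (-100, 41, 43, 44), (-110, 41, 44, 45), (-120, 42, 44, 45), (-130, 42, 44, 45), (-140, 42, 44, 45), (-150, 42, 44, 45)]
ns
[(30, 44, 45, 46), (20, 24, 34, 43), (10, 19, 28, 38), (-40, 43, 44, 45), (-50, 44, 45, 45), (-60, 44, 45, 45), (-70, 44, 44, 45), (-80, 44, 45, 45), (-90, 43, 44, 45), (-100, 43, 44, 45), (-110, 43, 44, 45), (-120, 43, 44, 45), (-130, 43, 44, 45), (-140, 44, 44, 45), (-150, 42, 43, 44)]
```

View pics/v7.png

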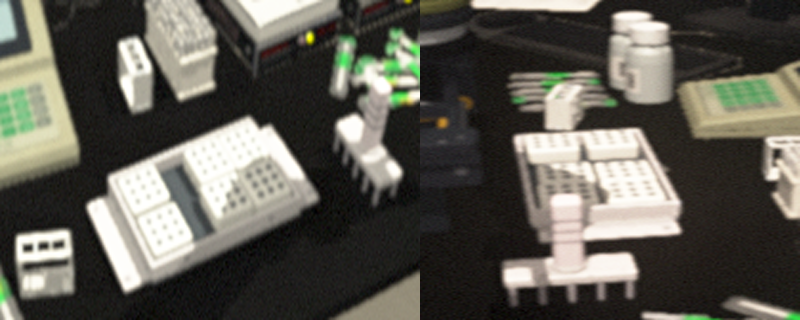

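The picture shows all six blocks flat in one layer, the rake standing upright at right-panel (568,260), and the stand and bottles untouched.

```bash
python3 -c "
from plant import r
print(r.finish_job())"
```

```text
the job is handed in; nothing more can be done
None
```

I raked the two upper blocks into the middle, so all six lie flat in one layer. The two middle blocks sit against the -y pair, which leaves a gap of about 30–55 mm on the +y side. The rake stands upright on the bench beside the tray, the tube stand and bottles were left alone, and I handed the job in at about 17 s on the robot clock.

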